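Seat a clay pot in the sprung slot of a herb rack

TASK

The washed empty clay pot in the black tray goes back into the free slot of the herb rack: set it in upright so that the slot's sprung tongues centre it, then press it down gently and evenly until it is fully home, its rim lying flat on the steel all round, and staying so when you let go. Clay cracks: do not drop it, and never push down on it with more than the weight of about two and a half kilos (25 N). Leave the three herb pots and the glass cloche alone.

Things in the scene. Friction and masses are not known exactly. Their poses are not given: they have to be found in the camera images.
- pot: empty hollow clay pot, about 0.15 to 0.22 kg, upright in the tray. 70 mm high; body a cone, 42 mm across at the base, 58 mm across under the rim; rim a plain band 68 mm across, from 54 to 70 mm above the base, mouth 51 mm across (clay 8.5 mm thick there). Origin: centre of its underside; z up its axis
- slot: the rack's free slot; which of the four places it has changes. Galvanised plate 98 mm wide, 101 mm deep, with a round hole 62 mm across; six spring-steel tongues 28 mm long hang from the hole's edge and lean in to a cone about 45 mm across at their tips. Origin: on the hole's axis, 3 mm below the plate's top; z up, y along the row; does not follow the plate when it gives
- slot_top (a point): centre of the free slot's hole, level with the plate's top face when nothing presses on it. When home the rim lies on the plate and the pot's origin is 54 mm below this point. The tongues first touch the pot's cone some 14 mm before home, resist more the deeper it goes (a push of 8 to 15 N near home) and then hold it where it is left
- rack: galvanised wire rack, 470 mm long (y), 120 mm deep (x), fixed; four slots in a row along y, centres 110 mm apart, plate tops 100 mm above the table. The free slot's plate hangs on thin springy rails: pushed down it gives several mm, and it springs back when let go. Origin: centre of the footprint, at table height
- tray: black plastic tray, 130 by 180 mm (x, y), walls 22 mm high, floor 3 mm thick; does not move. Origin: centre of its underside. It stands to the left or the right
- basil: bystander: clay pot (same size as the empty one) with a basil plant, hanging in its slot of the rack, leaves to about 95 mm above its origin. Origin: centre of the pot's underside
- rosemary: bystander: the same kind of pot with rosemary, to 115 mm above its origin. Origin: centre of the pot's underside
- thyme: bystander: the same kind of pot with thyme, to 90 mm above its origin. Origin: centre of the pot's underside
- cloche: bystander: clear glass bell 100 mm across and 132 mm high with a knob on top, standing on the table on the side where the tray is not. Origin: centre of its underside
There are look-alikes about, which are no part of the job. Leave any pink or purple look-alike of the pot alone.

How it is judged:
At the end, for the whole second after the job is handed in: the pot hangs in the free slot, released and at rest: within 4 mm of the hole's axis, upright within 0.05 rad (3 degrees), and home: its underside no more than 2 mm higher than when the rim lies fully on the unloaded plate (54 mm below the plate's top face) (horizontal distance between pot and slot below 0.004 m and z of pot in the frame of slot between -0.055 and -0.049 m and angle between pot's own z axis and vertical below 0.05 rad and linear speed of pot below 0.01 m/s and contact force between the fingers and pot below 0.1 N); the robot touches nothing.
It fails at once if the pot is forced: pot and slot press on one another with more than 45 N altogether (the tongues' own pinch of up to 20 N, plus a push of over 25 N) (contact force between pot and slot above 45 N).
It fails at once if the pot is dropped or thrown: it moves faster than 0.5 m/s with no finger on it (linear speed of pot above 0.5 m/s and contact force between the fingers and pot below 0.02 N).
It fails at once if a herb pot or the cloche is shifted by more than 15 mm or tipped (distance of any of basil, rosemary, thyme, cloche from where it was at the start of the episode above 0.015 m or angle between any of basil, rosemary, thyme, cloche's own z axis and vertical above 0.25 rad).
It also fails if it takes over 51 s, if anything falls off the work surface, if the arm or the gripper's body presses on something with over 40 N, if the wrist force passes 120 N, or if a joint passes its speed limit or range.

ROBOT

A 7-joint arm with a two-finger parallel gripper is mounted at the origin on the work surface. World frame = base frame: x ahead of the robot, y to its left, z up, the work surface at z = 0. Lengths are in m, angles in rad, forces in N, time in s.
With the tool pointing down it reaches from about 0.425 to 0.875 m from the base axis. Payload 4.7 kg.
Tool frame: the origin (TCP) lies midway between the tips of the shut fingers; the grasp point (between the pads) lies 19 mm behind it (ctrl.grip_point_offset is the distance from the TCP to the grasp point, in m); z points along the fingers, y is the line along which they close (so a half turn about z gives the same grasp; the last joint's range is limited). The gripper opens to 87 mm and grips with 3 to 60 N. Pads are 19 mm wide; open, the fingers measure 117 mm over their backs; the gripper's body (75 mm by 190 mm) begins 51 mm behind the grasp point.
Start: joints at [1.222, 0.321, -0.07, 1.45, 0.023, 1.371, -0.057], TCP at [0.231, -0.608, 0.223] pointing down, gripper open.
Joint ranges: [-2.86, 2.86], [-0.3, 2.09], [-1.38, 1.24], [0.06, 2.45], [-1.56, 4.7], [0.09, 2.05], [-2.69, 2.69]. Speed limits (rad/s): [2.57, 2.57, 3.14, 3.14, 3.14, 3.14, 3.14].

INTERFACE

Orientations are given as a rotation vector (axis times angle).
In Python, from bench import ctrl gives the robot as it stands. The module is installed in compiled form; this text tells all that it offers.
- The arm moves only by the shell command python3 -m handwheel 'ROWS' [OPENING] [FORCE]. ROWS is JSON, a list of rows, each an object of numbers: "x", "y", "z": the shift along the tool's x, y, z in m; "wx", "wy", "wz": the turn, a rotation vector about the tool's x, y, z in degrees. A call has 1 to 10 rows; each row is the pose to reach, as a shift and turn from the pose commanded when the call began, along the tool's axes at that moment; what a row does not reach only later rows make up. A row lasts 1/12 s, in which the tool goes at most 41.7 mm and 7.16 degrees, less where a joint would pass 70% of its speed; a pose out of reach is approached as far as the arm can. A call with a gripper value outside its range is refused whole. OPENING is the finger opening in m, from 0 to 0.087, set as the call begins (- or left out, the last holds). The fingers move at their own pace and stop on an object; FORCE is the grip in N (left out, the last holds). Time passes only in rows, so rows that repeat a pose let the fingers close. It gives the time, the measured TCP pose, the force, the opening and the grip force at its end, in the units of the state.
- ctrl.get_state(): the state, without advancing time (a new reading comes with each control period).
- ctrl.get_image(name): name is "scene" or "top" or "wrist"; returns a dict with "image" (480x640x3 uint8, red, green, blue), "K" (3x3 intrinsics, pixels), "world_to_cam" (4x4, takes a point from world to camera coordinates); the wrist camera has in their place "hand_eye" (4x4, takes a point from camera to tool coordinates, whose origin is the TCP and whose axes are the flange's). Camera axes: x right, y down, z forward; pixel columns grow to the right and rows downward; lengths in m; the calibration is good to about 2 mm. A picture is of the moment at which its call begins: read the wrist's pose just before it. There is no depth.
- ctrl.close_job(): hands the job in; it is judged then, once.
The state is a dict: "time": time; "joint_positions": joint angles; "qd": joint speeds; "joint_torque": joint torques, N m; "position": TCP position; "tool_rot": TCP orientation; "ft_force": force on the tool from outside, world axes, zero at the start; "torque": the same for the moment, N m; "grip_width": opening from 0.0 (shut) to 1.0 (fully open); "grip_force": force on a finger pad.
Only numpy, scipy, OpenCV 4.12 (cv2) and the standard library are available. Lean on these libraries where they do the work, as an engineer would, in place of code of your own. Each camera call takes 0.05 s, during which the arm holds its last target. There are 200 camera calls.

## Working session

There is one attempt and no reset: what is moved stays moved. The work goes in short steps, Python scripts to look and compute and a shell command to move; the robot and the scene stay as the last step left them, time stands still between calls to the robot, and variables do not carry over. Pictures are saved under pics/ and viewed, at most 10 in all, crops included, and the job is handed in when it is done.

```bash
mkdir -p pics
python3 - <<'E'
from bench import ctrl
import cv2,numpy as np
s=ctrl.get_state();print(s['position'],s['tool_rot'],s['time'],s['grip_width'])
for n in('scene','top'):
    d=ctrl.get_image(n);cv2.imwrite(f'pics/{n}0.png',d['image'][:,:,::-1]);np.savez(f'{n}0.npz',**d);print(n,d['K'].round(1).tolist(),d['world_to_cam'].round(4).tolist())
E
```

```text
[ 0.230418   -0.60721858  0.22145622] [-3.08825590e+00 -5.66436330e-01  6.98368664e-04] 0.0 0.9996550072578915
scene [[441.8, 0.0, 319.1], [0.0, 441.8, 248.2], [0.0, 0.0, 1.0]] [[-0.5231, 0.8522, -0.012, 0.1682], [0.568, 0.338, -0.7504, -0.2218], [-0.6355, -0.3994, -0.6608, 1.3907], [0.0, 0.0, 0.0, 1.0]]
top [[471.0, 0.0, 314.4], [0.0, 471.0, 240.0], [0.0, 0.0, 1.0]] [[-0.0085, -0.9997, -0.0226, 0.0788], [-0.9869, 0.0121, -0.1609, 0.4621], [0.1611, 0.0209, -0.9867, 0.9637], [0.0, 0.0, 0.0, 1.0]]
```

View pics/top0.png

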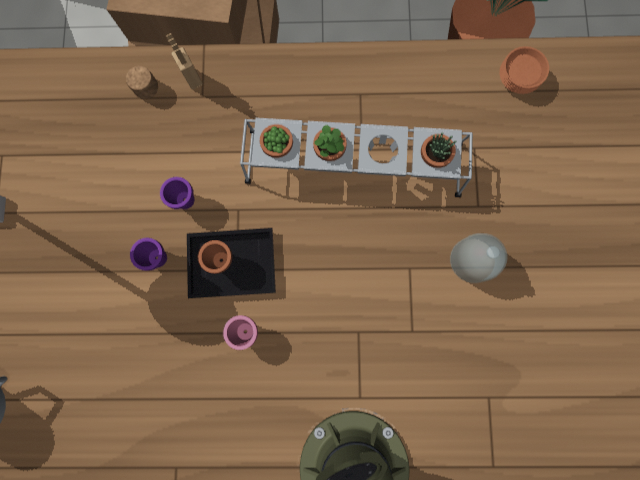

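View pics/scene0.png

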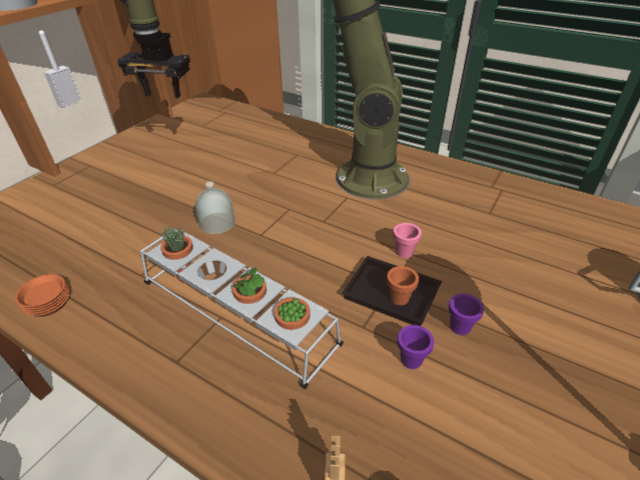

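Top view: the candidates are the terracotta pot in the tray (215,257), a pink one (240,332), two purple ones (177,193) and (147,254), and a saucer stack (524,70). Only the one at (215,257) is clay-coloured, empty and in the black tray. The free slot is the third plate, with its hole at about (383,149) and tongues visible. The cloche is at (480,257).

```bash
cat > h.py <<'E'
import numpy as np,cv2
from scipy.spatial.transform import Rotation as R
def ray(d,px,z,T=None):
    T=np.linalg.inv(d['world_to_cam']) if T is None else T
    r=T[:3,:3]@np.linalg.solve(d['K'],[px[0],px[1],1.]);o=T[:3,3]
    return o+r*(z-o[2])/r[2]
def delta(p,rv,s):
    """tool-frame shift and turn from state s to pose p, rotvec rv"""
    r=R.from_rotvec(s['tool_rot']);return r.inv().apply(np.array(p)-s['position']).round(4),(r.inv()*R.from_rotvec(rv)).as_rotvec(degrees=True).round(2)
E
python3 - <<'E'
from h import *
for n,rois in(('top',dict(pot=(190,232,245,285),hole=(364,130,404,170))),('scene',dict(pot=(375,255,425,315),hole=(190,255,235,285)))):
    d=np.load(n+'0.npz');im=d['image'];hsv=cv2.cvtColor(im,cv2.COLOR_RGB2HSV)
    m=((hsv[...,0]<14)&(hsv[...,1]>100)&(hsv[...,2]>60)).astype('u1')
    x0,y0,x1,y1=rois['pot'];c=max(cv2.findContours(m[y0:y1,x0:x1],0,1)[0],key=cv2.contourArea)
    e=cv2.fitEllipse(c);print(n,'pot',e,ray(d,np.add(e[0],(x0,y0)),.073))
    cv2.imwrite(f'pics/c_{n}.png',np.hstack([cv2.resize(im[b:dd,a:c2],(400,400))[:,:,::-1] for a,b,c2,dd in rois.values()]))
d=np.load('top0.npz')
for p in[(383,149),(276,140),(330,143),(438,150)]:print(p,ray(d,p,.1))
print('rack corner',[ray(d,p,.1).round(3) for p in[(254,119),(462,129)]])
E
cd pics; python3 -c "
import cv2,numpy as np;cv2.imwrite('c.png',np.vstack([cv2.resize(cv2.imread(f'c_{n}.png'),(560,280)) for n in('top','scene')]))"
```

```text
top pot ((24.150320053100586, 24.342788696289062), (32.65654754638672, 33.3215217590332), 21.909042358398438) [0.42581063 0.27921028 0.073     ]
scene pot ((28.99744987487793, 24.88286018371582), (30.96007537841797, 50.657711029052734), 29.736370086669922) [0.4366365  0.28609905 0.073     ]
(383, 149) [ 0.64037079 -0.06976233  0.1       ]
(276, 140) [0.66357335 0.15040259 0.1       ]
(330, 143) [0.65514583 0.03877208 0.1       ]
(438, 150) [ 0.63634186 -0.18186269  0.1       ]
rack corner [array([0.71 , 0.197, 0.1  ]), array([ 0.681, -0.233,  0.1  ])]
```

View pics/c.png

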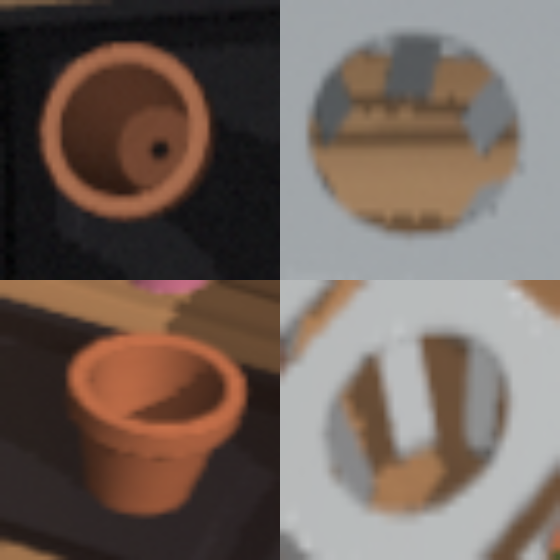

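The crops confirm it: an empty, upright terracotta pot in the black tray, and an empty hole with six tongues, centred at (383,149) in the top view. I'll look at the slot with the wrist camera on the way.

```bash
cat >> h.py <<'E'
yaw=np.radians(86)
RV=(R.from_euler('z',yaw)*R.from_euler('x',np.pi)).as_rotvec()
E
python3 - <<'E'
from h import *
from bench import ctrl
s=ctrl.get_state();print(delta((.6,-.07,.24),RV,s))
d=ctrl.get_image('wrist');print(d['hand_eye'].round(3).tolist(),d['K'].round(0).tolist())
E
```

```text
(array([ 0.5362, -0.3711, -0.0179]), array([-9.000e-02, -5.000e-02, -6.521e+01]))
[[0.001, -0.961, -0.276, 0.076], [1.0, 0.001, 0.001, -0.001], [-0.0, -0.276, 0.961, -0.163], [0.0, 0.0, 0.0, 1.0]] [[394.0, 0.0, 317.0], [0.0, 394.0, 237.0], [0.0, 0.0, 1.0]]
```

```bash
python3 -m handwheel '[{"x":0.536,"y":-0.371,"z":-0.018,"wz":-7},{"x":0.536,"y":-0.371,"z":-0.018,"wz":-14},{"x":0.536,"y":-0.371,"z":-0.018,"wz":-21},{"x":0.536,"y":-0.371,"z":-0.018,"wz":-28},{"x":0.536,"y":-0.371,"z":-0.018,"wz":-35},{"x":0.536,"y":-0.371,"z":-0.018,"wz":-42},{"x":0.536,"y":-0.371,"z":-0.018,"wz":-49},{"x":0.536,"y":-0.371,"z":-0.018,"wz":-56},{"x":0.536,"y":-0.371,"z":-0.018,"wz":-63},{"x":0.536,"y":-0.371,"z":-0.018,"wz":-65}]' 0.087 15; python3 -c "
from h import *
from bench import ctrl
print(delta((.6,-.07,.24),RV,ctrl.get_state()))"
```

```text
(array([ 0.5362, -0.3712, -0.0178]), array([-8.000e-02, -4.000e-02, -6.521e+01]))invalid input at $[0]: expected keys x, y, z, wx, wy, wz
```

```bash
python3 -m handwheel '[{"x":0.536,"y":-0.371,"z":-0.018,"wx":0,"wy":0,"wz":-7},{"x":0.536,"y":-0.371,"z":-0.018,"wx":0,"wy":0,"wz":-14},{"x":0.536,"y":-0.371,"z":-0.018,"wx":0,"wy":0,"wz":-21},{"x":0.536,"y":-0.371,"z":-0.018,"wx":0,"wy":0,"wz":-28},{"x":0.536,"y":-0.371,"z":-0.018,"wx":0,"wy":0,"wz":-35},{"x":0.536,"y":-0.371,"z":-0.018,"wx":0,"wy":0,"wz":-42},{"x":0.536,"y":-0.371,"z":-0.018,"wx":0,"wy":0,"wz":-49},{"x":0.536,"y":-0.371,"z":-0.018,"wx":0,"wy":0,"wz":-56},{"x":0.536,"y":-0.371,"z":-0.018,"wx":0,"wy":0,"wz":-63},{"x":0.536,"y":-0.371,"z":-0.018,"wx":0,"wy":0,"wz":-65}]' 0.087 15; python3 -c "
from h import *
from bench import ctrl
print(delta((.6,-.07,.24),RV,ctrl.get_state()))"
```

```text
time: 0.98
position: [0.4673, -0.2627, 0.2341]
tool_rot: [2.296, 2.144, -0.001]
ft_force: [1.0, -0.2, -0.8]
grip_width: 1.002
grip_force: 0.0
(array([ 0.2013,  0.1193, -0.006 ]), array([-0.01,  0.03,  0.09]))
```

```bash
python3 -m handwheel '[{"x":0.2,"y":0.119,"z":-0.006,"wx":0,"wy":0,"wz":0},{"x":0.2,"y":0.119,"z":-0.006,"wx":0,"wy":0,"wz":0},{"x":0.2,"y":0.119,"z":-0.006,"wx":0,"wy":0,"wz":0},{"x":0.2,"y":0.119,"z":-0.006,"wx":0,"wy":0,"wz":0},{"x":0.2,"y":0.119,"z":-0.006,"wx":0,"wy":0,"wz":0},{"x":0.2,"y":0.119,"z":-0.006,"wx":0,"wy":0,"wz":0},{"x":0.2,"y":0.119,"z":-0.006,"wx":0,"wy":0,"wz":0},{"x":0.2,"y":0.119,"z":-0.006,"wx":0,"wy":0,"wz":0}]'
cat >> h.py <<'E'
def wrist(name):
    from bench import ctrl
    s=ctrl.get_state();d=ctrl.get_image('wrist');B=np.eye(4)
    B[:3,:3]=R.from_rotvec(s['tool_rot']).as_matrix();B[:3,3]=s['position']
    cv2.imwrite(f'pics/{name}.png',d['image'][:,:,::-1]);return s,d,B@d['hand_eye']
def proj(d,T,p):
    q=d['K']@(np.linalg.inv(T)@np.append(p,1))[:3];return q[:2]/q[2]
E
python3 - <<'E'
from h import *
s,d,T=wrist('w_slot');np.savez('w_slot.npz',T=T,**d);print(s['position'],T.round(3).tolist(),proj(d,T,(.64,-.07,.1)))
E
```

```text
time: 1.65
position: [0.6004, -0.0716, 0.2395]
tool_rot: [-2.296, -2.142, 0.0]
ft_force: [-0.3, -0.9, -0.7]
grip_width: 1.005
grip_force: 0.0
[ 0.60038513 -0.07160626  0.23951296] [[0.998, -0.066, -0.019, 0.606], [-0.069, -0.959, -0.275, 0.005], [-0.0, 0.276, -0.961, 0.402], [0.0, 0.0, 0.0, 1.0]] [366.87284392 219.28269591]
```

View pics/w_slot.png

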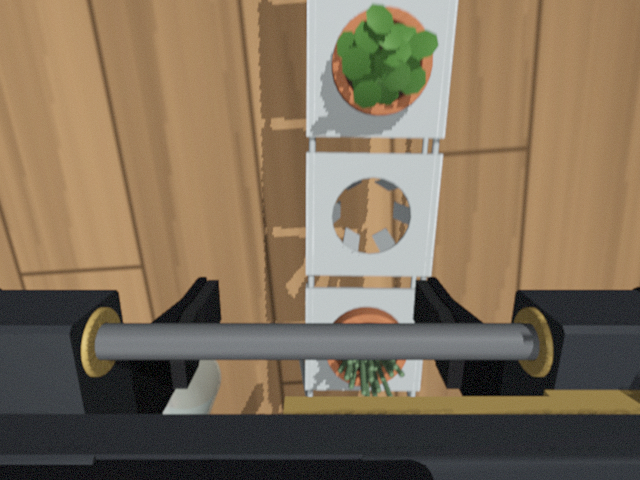

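Wrist view: the slot hole is centred at about (371,215), on a plate with corners (307,152), (442,153), (432,276) and (308,276). The row lies nearly vertical in the image. Next I'll fit the hole and work out the move to the pot.

Run:
```python
from h import *
from scipy.optimize import least_squares
from bench import ctrl
d=np.load('w_slot.npz');T=d['T'];hsv=cv2.cvtColor(d['image'],cv2.COLOR_RGB2HSV)
m=((hsv[...,1]<40)&(hsv[...,2]>165)).astype('u1')
c0=np.array([371.,215]);P=[]
for a in np.radians(np.arange(0,360,5)):
    u=np.array([np.cos(a),np.sin(a)])
    v=[m[tuple((c0+u*r)[::-1].round().astype(int))] for r in np.arange(15,46,.5)]
    z=[i for i in range(len(v)) if not v[i]]
    if z and z[-1]<len(v)-4:P.append(ray(d,c0+u*(15+z[-1]*.5+.25),.1,T)[:2])
P=np.array(P);f=least_squares(lambda q:np.hypot(*(P-q[:2]).T)-q[2],[.64,-.07,.031],loss='soft_l1',f_scale=.0005)
print(len(P),'hole',f.x)
C=np.array([ray(d,p,.1,T)[:2] for p in[(307,152),(442,153),(432,276),(308,276)]]);print('corners',C.round(4).tolist(),C.mean(0))
print(delta((.428,.279,.20),RV,ctrl.get_state()))
```

```text
72 hole [ 0.64350706 -0.06766429  0.0307846 ]
corners [[0.5969, -0.015], [0.698, -0.0227], [0.6917, -0.1215], [0.5902, -0.1145]] [ 0.64420608 -0.06842765]
(array([ 0.3395, -0.1969,  0.0395]), array([-0.07,  0.03, -0.16]))
```

```bash
python3 -m handwheel '[{"x":0.339,"y":-0.197,"z":0.04,"wx":0,"wy":0,"wz":0},{"x":0.339,"y":-0.197,"z":0.04,"wx":0,"wy":0,"wz":0},{"x":0.339,"y":-0.197,"z":0.04,"wx":0,"wy":0,"wz":0},{"x":0.339,"y":-0.197,"z":0.04,"wx":0,"wy":0,"wz":0},{"x":0.339,"y":-0.197,"z":0.04,"wx":0,"wy":0,"wz":0},{"x":0.339,"y":-0.197,"z":0.04,"wx":0,"wy":0,"wz":0},{"x":0.339,"y":-0.197,"z":0.04,"wx":0,"wy":0,"wz":0},{"x":0.339,"y":-0.197,"z":0.04,"wx":0,"wy":0,"wz":0},{"x":0.339,"y":-0.197,"z":0.04,"wx":0,"wy":0,"wz":0},{"x":0.339,"y":-0.197,"z":0.04,"wx":0,"wy":0,"wz":0}]'; python3 -m handwheel '[{"x":0,"y":0,"z":0,"wx":0,"wy":0,"wz":0},{"x":0,"y":0,"z":0,"wx":0,"wy":0,"wz":0}]'
python3 - <<'E'
from h import *
s,d,T=wrist('w_pot');np.savez('w_pot.npz',T=T,**d);print(proj(d,T,(.428,.279,.073)),delta((.428,.279,.2),RV,s))
E
```

```text
time: 2.53
position: [0.4255, 0.2818, 0.1999]
tool_rot: [-2.298, -2.142, -0.0]
ft_force: [0.1, 0.2, -0.5]
grip_width: 0.999
grip_force: 0.0
time: 2.7
position: [0.4286, 0.2776, 0.1999]
tool_rot: [2.3, 2.137, -0.001]
ft_force: [0.8, -0.6, -0.7]
grip_width: 1.001
grip_force: 0.0
[315.70041878 226.61879431] (array([ 0.0013, -0.0007, -0.0001]), array([ 0.03,  0.09, -0.21]))
```

View pics/w_pot.png

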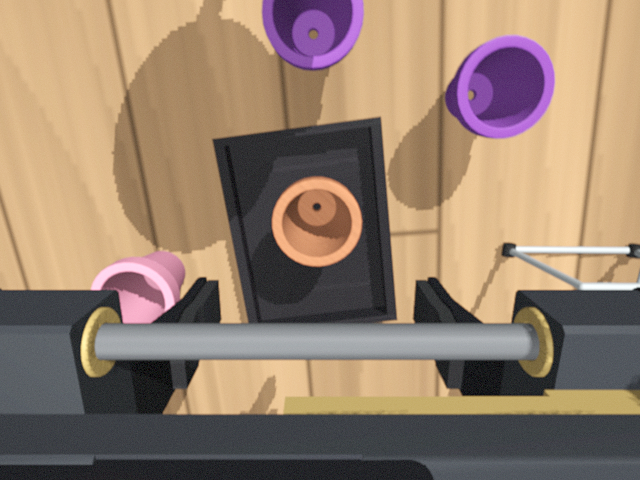

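Wrist view: the clay pot's rim is centred at about (317,221) inside the tray. The pink pot at (140,285) and the purple ones at the top are clear of the fingers.

Run:
```python
from h import *
from bench import ctrl
d=np.load('w_pot.npz');T=d['T'];im=d['image'];hsv=cv2.cvtColor(im,cv2.COLOR_RGB2HSV)
m=((hsv[...,0]<18)&(hsv[...,1]>60)&(hsv[...,2]>60)).astype('u1')[165:280,255:378]
c=max(cv2.findContours(m,0,1)[0],key=cv2.contourArea)[:,0]+(255,165)
P=np.array([ray(d,p,.073,T)[:2] for p in c]);q,r=cv2.minEnclosingCircle(P.astype('f4')*1000);print('pot',q,r)
print('fit',cv2.fitEllipse(P.astype('f4')*1000));print('pink',ray(d,(137,292),.07,T))
p=np.array(q)/1000
print(delta((*p,.20),RV,ctrl.get_state()))
```

```text
pot (428.8212585449219, 281.9157409667969) 35.745994567871094
fit ((428.84246826171875, 281.8481750488281), (68.77680969238281, 70.77325439453125), 177.29556274414062)
pink [0.28061338 0.23453875 0.07      ]
(array([ 0.0054, -0.0011, -0.0001]), array([ 0.04,  0.1 , -0.36]))
```

```bash
python3 -m handwheel '[{"x":0.004,"y":-0.002,"z":0.03,"wx":0,"wy":0,"wz":0},{"x":0.004,"y":-0.002,"z":0.06,"wx":0,"wy":0,"wz":0},{"x":0.004,"y":-0.002,"z":0.09,"wx":0,"wy":0,"wz":0},{"x":0.004,"y":-0.002,"z":0.115,"wx":0,"wy":0,"wz":0},{"x":0.004,"y":-0.002,"z":0.132,"wx":0,"wy":0,"wz":0},{"x":0.004,"y":-0.002,"z":0.143,"wx":0,"wy":0,"wz":0},{"x":0.004,"y":-0.002,"z":0.149,"wx":0,"wy":0,"wz":0},{"x":0.004,"y":-0.002,"z":0.149,"wx":0,"wy":0,"wz":0},{"x":0.004,"y":-0.002,"z":0.149,"wx":0,"wy":0,"wz":0}]' && python3 -m handwheel '[{"x":0,"y":0,"z":0,"wx":0,"wy":0,"wz":0},{"x":0,"y":0,"z":0,"wx":0,"wy":0,"wz":0},{"x":0,"y":0,"z":0,"wx":0,"wy":0,"wz":0},{"x":0,"y":0,"z":0,"wx":0,"wy":0,"wz":0},{"x":0,"y":0,"z":0,"wx":0,"wy":0,"wz":0},{"x":0,"y":0,"z":0,"wx":0,"wy":0,"wz":0},{"x":0,"y":0,"z":0,"wx":0,"wy":0,"wz":0},{"x":0,"y":0,"z":0,"wx":0,"wy":0,"wz":0}]' 0.06 20
```

```text
time: 3.5
position: [0.4278, 0.2824, 0.0516]
tool_rot: [2.303, 2.136, 0.001]
ft_force: [0.2, 0.0, 0.6]
grip_width: 0.996
grip_force: 0.0
time: 4.17
position: [0.4276, 0.2832, 0.0517]
tool_rot: [2.301, 2.138, 0.002]
ft_force: [1.9, -0.7, 5.0]
grip_width: 0.773
grip_force: 20.0
```

```bash
python3 -m handwheel '[{"x":0,"y":0,"z":-0.005,"wx":0,"wy":0,"wz":0},{"x":0,"y":0,"z":-0.02,"wx":0,"wy":0,"wz":0},{"x":0,"y":0,"z":-0.045,"wx":0,"wy":0,"wz":0},{"x":0,"y":0,"z":-0.075,"wx":0,"wy":0,"wz":0},{"x":0,"y":0,"z":-0.105,"wx":0,"wy":0,"wz":0},{"x":0,"y":0,"z":-0.135,"wx":0,"wy":0,"wz":0},{"x":0,"y":0,"z":-0.16,"wx":0,"wy":0,"wz":0},{"x":-0.01,"y":0.007,"z":-0.175,"wx":0,"wy":0,"wz":0},{"x":-0.03,"y":0.021,"z":-0.18,"wx":0,"wy":0,"wz":0}]' && python3 -m handwheel '[{"x":-0.025,"y":0.018,"z":0,"wx":0,"wy":0,"wz":0},{"x":-0.055,"y":0.039,"z":0,"wx":0,"wy":0,"wz":0},{"x":-0.085,"y":0.061,"z":0,"wx":0,"wy":0,"wz":0},{"x":-0.115,"y":0.082,"z":0,"wx":0,"wy":0,"wz":0},{"x":-0.145,"y":0.104,"z":0,"wx":0,"wy":0,"wz":0},{"x":-0.175,"y":0.125,"z":0,"wx":0,"wy":0,"wz":0},{"x":-0.205,"y":0.147,"z":0,"wx":0,"wy":0,"wz":0},{"x":-0.235,"y":0.168,"z":0,"wx":0,"wy":0,"wz":0},{"x":-0.265,"y":0.19,"z":0,"wx":0,"wy":0,"wz":0},{"x":-0.285,"y":0.204,"z":0,"wx":0,"wy":0,"wz":0}]' && python3 -m handwheel '[{"x":-0.01,"y":0.008,"z":0,"wx":0,"wy":0,"wz":0},{"x":-0.018,"y":0.013,"z":0,"wx":0,"wy":0,"wz":0},{"x":-0.019,"y":0.014,"z":0,"wx":0,"wy":0,"wz":0},{"x":-0.019,"y":0.014,"z":0,"wx":0,"wy":0,"wz":0},{"x":-0.019,"y":0.014,"z":0,"wx":0,"wy":0,"wz":0}]'; python3 -c "
from h import *
from bench import ctrl
for i in range(3):
  s=ctrl.get_state();print(s['position'],delta((.642,-.067,.231),RV,s))"
```

```text
time: 4.92
position: [0.444, 0.2552, 0.2336]
tool_rot: [-2.294, -2.146, -0.005]
ft_force: [0.4, -0.3, -1.9]
grip_width: 0.778
grip_force: 20.0
time: 5.75
position: [0.6283, -0.0523, 0.2293]
tool_rot: [-2.305, -2.133, 0.004]
ft_force: [1.0, -0.6, -1.9]
grip_width: 0.776
grip_force: 20.0
time: 6.17
position: [0.64, -0.0651, 0.2312]
tool_rot: [-2.297, -2.141, -0.001]
ft_force: [-0.2, 0.4, -2.2]
grip_width: 0.776
grip_force: 20.0
[ 0.63999758 -0.06507082  0.23120304] (array([-0.0018,  0.0021,  0.0002]), array([-0.03, -0.06, -0.03]))
[ 0.63999758 -0.06507082  0.23120304] (array([-0.0018,  0.0021,  0.0002]), array([-0.03, -0.06, -0.03]))
[ 0.63999758 -0.06507082  0.23120304] (array([-0.0018,  0.0021,  0.0002]), array([-0.03, -0.06, -0.03]))
```

```bash
python3 -m handwheel '[{"x":-0.001,"y":0.001,"z":0.015,"wx":0,"wy":0,"wz":0},{"x":-0.002,"y":0.002,"z":0.035,"wx":0,"wy":0,"wz":0},{"x":-0.002,"y":0.002,"z":0.053,"wx":0,"wy":0,"wz":0},{"x":-0.002,"y":0.002,"z":0.062,"wx":0,"wy":0,"wz":0},{"x":-0.002,"y":0.002,"z":0.066,"wx":0,"wy":0,"wz":0},{"x":-0.002,"y":0.002,"z":0.066,"wx":0,"wy":0,"wz":0},{"x":-0.002,"y":0.002,"z":0.066,"wx":0,"wy":0,"wz":0}]'
python3 - <<'E'
from h import *
from bench import ctrl
s,dw,T=wrist('w_hov');print(s['position'])
for n in('scene','top'):
    d=ctrl.get_image(n);cv2.imwrite(f'pics/{n}1.png',d['image'][:,:,::-1])
a=cv2.resize(cv2.imread('pics/scene1.png')[150:330,120:320],(500,450),interpolation=2);b=cv2.resize(cv2.imread('pics/w_hov.png')[60:360,220:500],(300,321))
o=np.zeros((450,800,3),'u1');o[:,:500]=a;o[:321,500:]=b;cv2.imwrite('pics/hov.png',o)
E
```

```text
time: 6.75
position: [0.6429, -0.0692, 0.1661]
tool_rot: [2.3, 2.139, 0.001]
ft_force: [0.5, -0.5, -1.8]
grip_width: 0.775
grip_force: 20.0
[ 0.64287251 -0.06917468  0.16608587]
```

View pics/hov.png

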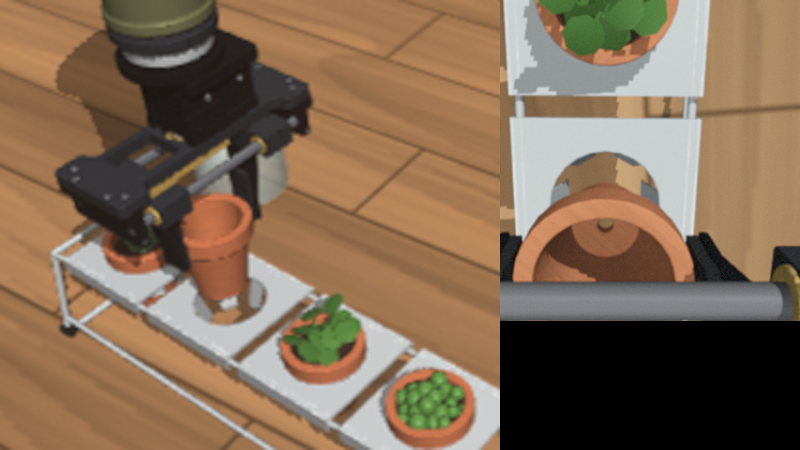

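The hover view shows the pot upright over the hole, with its left-right centre (col 605) matching the hole's (605). Next a quick check of the other direction from the far edges.

Run:
```python
from h import *
s,d,T=wrist('w_hov2');print(s['position'],s['ft_force'])
print('pot',ray(d,(318,232.5),s['position'][2]+.0215,T)-[0,.034,0],'hole',ray(d,(318,202),.1,T)-[0,.031,0])
```

```text
[ 0.64322376 -0.06974776  0.16644092] [-0.64189184  0.11520826 -2.36696814]
pot [ 0.6463481  -0.06610288  0.18794092] hole [ 0.64646306 -0.06871927  0.1       ]
```

```bash
python3 -m handwheel '[{"x":0,"y":0,"z":0.006,"wx":0,"wy":0,"wz":0},{"x":0,"y":0,"z":0.013,"wx":0,"wy":0,"wz":0},{"x":0,"y":0,"z":0.02,"wx":0,"wy":0,"wz":0},{"x":0,"y":0,"z":0.027,"wx":0,"wy":0,"wz":0},{"x":0,"y":0,"z":0.034,"wx":0,"wy":0,"wz":0},{"x":0,"y":0,"z":0.04,"wx":0,"wy":0,"wz":0},{"x":0,"y":0,"z":0.045,"wx":0,"wy":0,"wz":0},{"x":0,"y":0,"z":0.05,"wx":0,"wy":0,"wz":0},{"x":0,"y":0,"z":0.05,"wx":0,"wy":0,"wz":0}]'
```

```text
time: 7.7
position: [0.6423, -0.069, 0.1141]
tool_rot: [-2.3, -2.138, -0.001]
ft_force: [0.4, 0.8, -2.0]
grip_width: 0.775
grip_force: 20.0
```

```bash
python3 -m handwheel '[{"x":0,"y":0,"z":0.002,"wx":0,"wy":0,"wz":0},{"x":0,"y":0,"z":0.004,"wx":0,"wy":0,"wz":0},{"x":0,"y":0,"z":0.006,"wx":0,"wy":0,"wz":0},{"x":0,"y":0,"z":0.006,"wx":0,"wy":0,"wz":0},{"x":0,"y":0,"z":0.006,"wx":0,"wy":0,"wz":0}]'; python3 -c "
from h import *
s,d,T=wrist('w_in');print(s['position'],s['ft_force'],s['torque'])
print(proj(d,T,(.642,-.0688,.1)))"
```

```text
time: 8.12
position: [0.6429, -0.0694, 0.1094]
tool_rot: [2.301, 2.139, 0.002]
ft_force: [0.2, 3.6, 0.3]
grip_width: 0.777
grip_force: 20.0
[ 0.64287436 -0.06935016  0.10940434] [0.22783609 3.56212637 0.30380075] [ 0.76424934 -0.1528097   0.03434051]
[314.83147118 291.19115778]
```

```bash
python3 -m handwheel '[{"x":0.0015,"y":0,"z":0,"wx":0,"wy":0,"wz":0},{"x":0.0015,"y":0,"z":0.001,"wx":0,"wy":0,"wz":0},{"x":0.0015,"y":0,"z":0.002,"wx":0,"wy":0,"wz":0},{"x":0.0015,"y":0,"z":0.002,"wx":0,"wy":0,"wz":0},{"x":0.0015,"y":0,"z":0.002,"wx":0,"wy":0,"wz":0}]'
```

```text
time: 8.58
position: [0.6428, -0.0685, 0.1071]
tool_rot: [2.301, 2.138, 0.0]
ft_force: [1.4, 3.0, 1.2]
grip_width: 0.775
grip_force: 20.0
```

```bash
python3 -m handwheel '[{"x":0.001,"y":0.0005,"z":0,"wx":0,"wy":0,"wz":0},{"x":0.0015,"y":0.0005,"z":0,"wx":0,"wy":0,"wz":0},{"x":0.0015,"y":0.0005,"z":0.001,"wx":0,"wy":0,"wz":0},{"x":0.0015,"y":0.0005,"z":0.002,"wx":0,"wy":0,"wz":0},{"x":0.0015,"y":0.0005,"z":0.002,"wx":0,"wy":0,"wz":0}]'
```

```text
time: 9.0
position: [0.643, -0.0673, 0.1048]
tool_rot: [-2.302, -2.138, 0.001]
ft_force: [0.6, 2.1, 0.4]
grip_width: 0.777
grip_force: 20.0
```

```bash
python3 -m handwheel '[{"x":0.001,"y":0,"z":0,"wx":0,"wy":0,"wz":0},{"x":0.001,"y":0,"z":0.001,"wx":0,"wy":0,"wz":0},{"x":0.001,"y":0,"z":0.002,"wx":0,"wy":0,"wz":0},{"x":0.001,"y":0,"z":0.002,"wx":0,"wy":0,"wz":0},{"x":0.001,"y":0,"z":0.002,"wx":0,"wy":0,"wz":0}]'
```

```text
time: 9.42
position: [0.6432, -0.0665, 0.1031]
tool_rot: [2.302, 2.138, -0.001]
ft_force: [-0.8, -0.6, 1.9]
grip_width: 0.773
grip_force: 20.0
```

Sideways forces are now about zero, so the pot is centred in the tongues. I'll release it, lift off and look.

```bash
python3 -m handwheel '[{"x":0,"y":0,"z":0,"wx":0,"wy":0,"wz":0},{"x":0,"y":0,"z":0,"wx":0,"wy":0,"wz":0},{"x":0,"y":0,"z":0,"wx":0,"wy":0,"wz":0},{"x":0,"y":0,"z":0,"wx":0,"wy":0,"wz":0},{"x":0,"y":0,"z":0,"wx":0,"wy":0,"wz":0},{"x":0,"y":0,"z":-0.01,"wx":0,"wy":0,"wz":0},{"x":0,"y":0,"z":-0.03,"wx":0,"wy":0,"wz":0},{"x":0,"y":0,"z":-0.055,"wx":0,"wy":0,"wz":0},{"x":0,"y":0,"z":-0.07,"wx":0,"wy":0,"wz":0},{"x":0,"y":0,"z":-0.07,"wx":0,"wy":0,"wz":0}]' 0.087 20
python3 - <<'E'
from h import *
from bench import ctrl
s,d,T=wrist('w_rel');print(s['position'],s['ft_force'])
dd=ctrl.get_image('scene')
a=cv2.resize(dd['image'][210:310,160:270,::-1],(400,364),interpolation=2);b=cv2.resize(cv2.imread('pics/w_rel.png')[60:360,180:500],(400,375))
o=np.zeros((375,800,3),'u1');o[:364,:400]=a;o[:,400:]=b;cv2.imwrite('pics/rel.png',o)
E
```

```text
time: 10.25
position: [0.6459, -0.0657, 0.1781]
tool_rot: [2.297, 2.134, 0.008]
ft_force: [0.9, 0.8, 1.1]
grip_width: 0.998
grip_force: 0.0
[ 0.64585949 -0.0656995   0.17813691] [0.85398959 0.81028575 1.13588486]
```

View pics/rel.png

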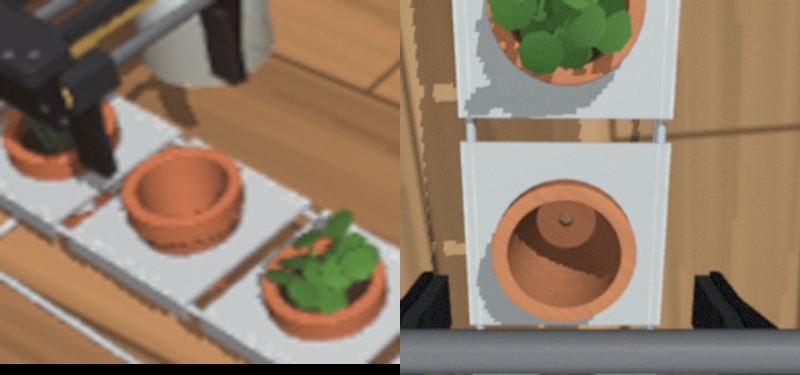

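Pot upright in the slot, some 8 mm proud and evenly seated. Now to press the rim from above with both fingertips, set to span the rim walls on either side.

```bash
python3 -m handwheel '[{"x":-0.002,"y":0,"z":0,"wx":0,"wy":0,"wz":0},{"x":-0.002,"y":0,"z":0,"wx":0,"wy":0,"wz":0},{"x":-0.002,"y":0,"z":0,"wx":0,"wy":0,"wz":0},{"x":-0.002,"y":0,"z":0,"wx":0,"wy":0,"wz":0},{"x":-0.002,"y":0,"z":0,"wx":0,"wy":0,"wz":0},{"x":-0.002,"y":0,"z":0.015,"wx":0,"wy":0,"wz":0},{"x":-0.002,"y":0,"z":0.03,"wx":0,"wy":0,"wz":0},{"x":-0.002,"y":0,"z":0.038,"wx":0,"wy":0,"wz":0},{"x":-0.002,"y":0,"z":0.04,"wx":0,"wy":0,"wz":0},{"x":-0.002,"y":0,"z":0.04,"wx":0,"wy":0,"wz":0}]' 0.048 20;  python3 -m handwheel '[{"x":0,"y":0,"z":0,"wx":0,"wy":0,"wz":0},{"x":0,"y":0,"z":0,"wx":0,"wy":0,"wz":0}]'; python3 -c "
from h import *
from bench import ctrl
print(delta((.6425,-.0685,.13),RV,ctrl.get_state()))"
```

```text
time: 11.18
position: [0.6427, -0.0679, 0.1323]
tool_rot: [-2.301, -2.138, 0.001]
ft_force: [0.0, 0.1, -0.3]
grip_width: 0.553
grip_force: 0.0
time: 11.35
position: [0.6438, -0.0679, 0.134]
tool_rot: [2.301, 2.138, 0.002]
ft_force: [-0.5, 0.2, 0.7]
grip_width: 0.554
grip_force: 0.0
(array([-0.0007, -0.0012,  0.004 ]), array([ 0.09,  0.01, -0.21]))
```

Step down until contact.

```bash
python3 -m handwheel '[{"x":0,"y":0,"z":0.002,"wx":0,"wy":0,"wz":0},{"x":0,"y":0,"z":0.004,"wx":0,"wy":0,"wz":0},{"x":0,"y":0,"z":0.006,"wx":0,"wy":0,"wz":0},{"x":0,"y":0,"z":0.008,"wx":0,"wy":0,"wz":0},{"x":0,"y":0,"z":0.008,"wx":0,"wy":0,"wz":0}]'; python3 -m handwheel '[{"x":0,"y":0,"z":0.001,"wx":0,"wy":0,"wz":0},{"x":0,"y":0,"z":0.002,"wx":0,"wy":0,"wz":0},{"x":0,"y":0,"z":0.002,"wx":0,"wy":0,"wz":0}]'; python3 -m handwheel '[{"x":0,"y":0,"z":0.001,"wx":0,"wy":0,"wz":0},{"x":0,"y":0,"z":0.002,"wx":0,"wy":0,"wz":0},{"x":0,"y":0,"z":0.002,"wx":0,"wy":0,"wz":0}]'
```

```text
time: 11.77
position: [0.6435, -0.0681, 0.1249]
tool_rot: [2.301, 2.138, 0.001]
ft_force: [1.0, -0.5, 0.9]
grip_width: 0.553
grip_force: 0.6
time: 12.02
position: [0.6435, -0.068, 0.1234]
tool_rot: [2.301, 2.138, 0.001]
ft_force: [0.9, 0.1, 2.4]
grip_width: 0.552
grip_force: 1.6
time: 12.27
position: [0.6435, -0.0679, 0.1214]
tool_rot: [2.301, 2.138, 0.001]
ft_force: [0.6, 0.4, 4.9]
grip_width: 0.555
grip_force: 2.5
```

```bash
python3 -m handwheel '[{"x":0,"y":0,"z":0.001,"wx":0,"wy":0,"wz":0},{"x":0,"y":0,"z":0.002,"wx":0,"wy":0,"wz":0},{"x":0,"y":0,"z":0.002,"wx":0,"wy":0,"wz":0}]'; python3 -m handwheel '[{"x":0,"y":0,"z":0.001,"wx":0,"wy":0,"wz":0},{"x":0,"y":0,"z":0.002,"wx":0,"wy":0,"wz":0},{"x":0,"y":0,"z":0.002,"wx":0,"wy":0,"wz":0}]'
```

```text
time: 12.52
position: [0.6435, -0.0679, 0.1196]
tool_rot: [2.301, 2.138, 0.001]
ft_force: [0.2, -0.2, 6.3]
grip_width: 0.553
grip_force: 3.0
time: 12.77
position: [0.6436, -0.0678, 0.1178]
tool_rot: [2.301, 2.138, 0.001]
ft_force: [0.1, -0.7, 6.8]
grip_width: 0.551
grip_force: 3.4
```

```bash
python3 -m handwheel '[{"x":0,"y":0,"z":0.001,"wx":0,"wy":0,"wz":0},{"x":0,"y":0,"z":0.002,"wx":0,"wy":0,"wz":0},{"x":0,"y":0,"z":0.002,"wx":0,"wy":0,"wz":0}]'; python3 -m handwheel '[{"x":0,"y":0,"z":0.001,"wx":0,"wy":0,"wz":0},{"x":0,"y":0,"z":0.002,"wx":0,"wy":0,"wz":0},{"x":0,"y":0,"z":0.002,"wx":0,"wy":0,"wz":0}]'
```

```text
time: 13.02
position: [0.6437, -0.0678, 0.116]
tool_rot: [2.301, 2.138, 0.001]
ft_force: [-0.3, 0.5, 7.0]
grip_width: 0.55
grip_force: 3.9
time: 13.27
position: [0.6438, -0.0678, 0.1143]
tool_rot: [2.301, 2.138, 0.002]
ft_force: [-1.0, 0.9, 9.0]
grip_width: 0.549
grip_force: 4.4
```

```bash
python3 -m handwheel '[{"x":0,"y":0,"z":0.001,"wx":0,"wy":0,"wz":0},{"x":0,"y":0,"z":0.002,"wx":0,"wy":0,"wz":0},{"x":0,"y":0,"z":0.002,"wx":0,"wy":0,"wz":0}]'; python3 -m handwheel '[{"x":0,"y":0,"z":0.001,"wx":0,"wy":0,"wz":0},{"x":0,"y":0,"z":0.002,"wx":0,"wy":0,"wz":0},{"x":0,"y":0,"z":0.002,"wx":0,"wy":0,"wz":0}]'
```

```text
time: 13.52
position: [0.6438, -0.0678, 0.1125]
tool_rot: [2.3, 2.137, 0.002]
ft_force: [-0.7, 1.1, 10.3]
grip_width: 0.552
grip_force: 4.9
time: 13.77
position: [0.6439, -0.0678, 0.1108]
tool_rot: [2.3, 2.137, 0.002]
ft_force: [-1.1, 0.5, 10.8]
grip_width: 0.555
grip_force: 5.4
```

```bash
python3 -m handwheel '[{"x":0,"y":0,"z":0.0005,"wx":0,"wy":0,"wz":0},{"x":0,"y":0,"z":0.001,"wx":0,"wy":0,"wz":0},{"x":0,"y":0,"z":0.001,"wx":0,"wy":0,"wz":0}]'
```

```text
time: 14.02
position: [0.6439, -0.0678, 0.1101]
tool_rot: [2.3, 2.137, 0.002]
ft_force: [-0.8, -0.1, 12.8]
grip_width: 0.548
grip_force: 6.0
```

```bash
python3 -m handwheel '[{"x":0,"y":0,"z":0.001,"wx":0,"wy":0,"wz":0},{"x":0,"y":0,"z":0.002,"wx":0,"wy":0,"wz":0},{"x":0,"y":0,"z":0.002,"wx":0,"wy":0,"wz":0}]'; python3 -m handwheel '[{"x":0,"y":0,"z":0.001,"wx":0,"wy":0,"wz":0},{"x":0,"y":0,"z":0.001,"wx":0,"wy":0,"wz":0},{"x":0,"y":0,"z":0.001,"wx":0,"wy":0,"wz":0}]'
```

```text
time: 14.27
position: [0.644, -0.0678, 0.1086]
tool_rot: [2.3, 2.137, 0.002]
ft_force: [-2.5, -0.0, 14.6]
grip_width: 0.553
grip_force: 7.4
time: 14.52
position: [0.644, -0.0678, 0.1081]
tool_rot: [2.3, 2.137, 0.002]
ft_force: [-4.1, -0.6, 15.9]
grip_width: 0.551
grip_force: 8.0
```

```bash
python3 -m handwheel '[{"x":0,"y":0,"z":0.001,"wx":0,"wy":0,"wz":0},{"x":0,"y":0,"z":0.001,"wx":0,"wy":0,"wz":0},{"x":0,"y":0,"z":0.001,"wx":0,"wy":0,"wz":0}]'
```

```text
time: 14.77
position: [0.644, -0.0678, 0.1073]
tool_rot: [2.3, 2.137, 0.002]
ft_force: [-4.2, 0.2, 17.0]
grip_width: 0.551
grip_force: 8.7
```

The last slope, about 1.8 N/mm, times 9 mm of give matches the force, so the rim looks to be on the plate. I'll ease up slowly and look.

```bash
python3 -m handwheel '[{"x":0,"y":0,"z":-0.001,"wx":0,"wy":0,"wz":0},{"x":0,"y":0,"z":-0.0025,"wx":0,"wy":0,"wz":0},{"x":0,"y":0,"z":-0.004,"wx":0,"wy":0,"wz":0},{"x":0,"y":0,"z":-0.0055,"wx":0,"wy":0,"wz":0},{"x":0,"y":0,"z":-0.007,"wx":0,"wy":0,"wz":0},{"x":0,"y":0,"z":-0.0085,"wx":0,"wy":0,"wz":0},{"x":0,"y":0,"z":-0.01,"wx":0,"wy":0,"wz":0}]'; python3 -m handwheel '[{"x":0,"y":0,"z":-0.002,"wx":0,"wy":0,"wz":0},{"x":0,"y":0,"z":-0.004,"wx":0,"wy":0,"wz":0},{"x":0,"y":0,"z":-0.01,"wx":0,"wy":0,"wz":0},{"x":0,"y":0,"z":-0.03,"wx":0,"wy":0,"wz":0},{"x":0,"y":0,"z":-0.055,"wx":0,"wy":0,"wz":0},{"x":0,"y":0,"z":-0.065,"wx":0,"wy":0,"wz":0},{"x":0,"y":0,"z":-0.065,"wx":0,"wy":0,"wz":0}]'
python3 - <<'E'
from h import *
from bench import ctrl
s,d,T=wrist('w_p');np.savez('w_p.npz',T=T,**d);print(s['position'],s['ft_force'])
dd=ctrl.get_image('scene');np.savez('s_p.npz',**dd)
a=cv2.resize(dd['image'][210:310,160:270,::-1],(400,364),interpolation=2);b=cv2.resize(cv2.imread('pics/w_p.png')[60:360,180:500],(400,375))
o=np.zeros((375,800,3),'u1');o[:364,:400]=a;o[:,400:]=b;cv2.imwrite('pics/prs.png',o)
E
```

```text
time: 15.35
position: [0.6438, -0.0678, 0.1148]
tool_rot: [2.3, 2.138, 0.002]
ft_force: [1.3, -0.2, 2.1]
grip_width: 0.552
grip_force: 1.4
time: 15.93
position: [0.6446, -0.0679, 0.1819]
tool_rot: [2.299, 2.136, 0.004]
ft_force: [-0.4, 0.0, -0.2]
grip_width: 0.551
grip_force: 0.0
[ 0.64460418 -0.06790521  0.18188912] [-0.43529384  0.01327716 -0.2019227 ]
```

View pics/prs.png

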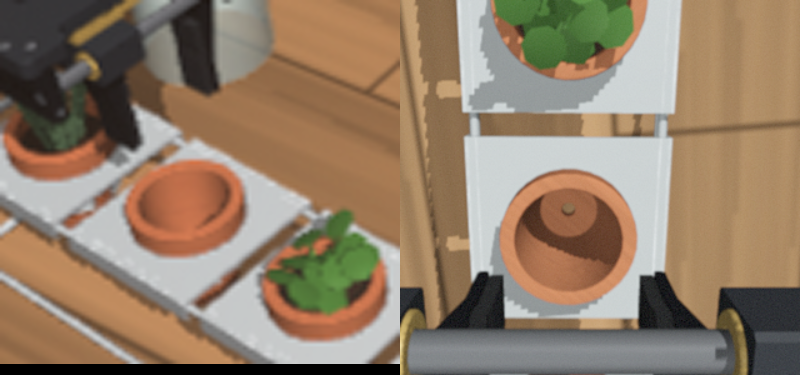

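Pot sits upright and centred, rim flat on the plate like its neighbours. On unloading, contact ended at TCP height 0.116, which is exactly the home rim height. I'll back off and hand in.

```bash
python3 -m handwheel '[{"x":0,"y":0,"z":-0.02,"wx":0,"wy":0,"wz":0},{"x":0,"y":0,"z":-0.04,"wx":0,"wy":0,"wz":0},{"x":0,"y":0,"z":-0.05,"wx":0,"wy":0,"wz":0},{"x":0,"y":0,"z":-0.05,"wx":0,"wy":0,"wz":0},{"x":0,"y":0,"z":-0.05,"wx":0,"wy":0,"wz":0},{"x":0,"y":0,"z":-0.05,"wx":0,"wy":0,"wz":0}]'; python3 -c "
from bench import ctrl
print(ctrl.close_job())"
```

```text
time: 16.53
position: [0.6423, -0.068, 0.2272]
tool_rot: [-2.3, -2.137, 0.003]
ft_force: [0.1, -0.1, -0.9]
grip_width: 0.552
grip_force: 0.0
the job is handed in; nothing more can be done
None
```

The clay pot is in the free slot, upright and pressed home with a measured push of about 17 N, and the job was handed in at about 16.5 s; the hand-in returned no verdict, so whether it passed is not confirmed.

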